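Wind the piston out of a hand-cranked extruder and take its barrel to the wash tray

TASK

Strip the hand-cranked extruder for washing: turn its crank clockwise (seen from above) to draw the piston back out of the steel barrel, and stop as soon as the drag suddenly lets go, before the piston runs back hard against its rod guide. Then lift the barrel straight and level out of its cradle without wrenching it against the press and lay it down gently in the white wash tray, without disturbing the other things on the bench.

Things in the scene. Friction and masses are not known exactly. Their poses are not given: they have to be found in the camera images.
- press: hand-cranked paste extruder, screwed down: grey base 110 x 400 mm, 50 high. Origin on the bench under the base's middle, y along the piston's axis (100 mm above the bench) from crank end to barrel end. At y -175..-115 mm the gear housing, 70 mm wide, 131 high; a rack runs through it on the axis, 13 mm proud behind, sliding up to 85 mm more to -y. Lugs and end plate at the barrel: 117 mm high
- rod_guide (a point): middle of the rod guide's face, 100 mm above the bench, on the piston's axis: an aluminium plate 50 mm wide, 10 thick, 135 high, 35 mm behind the barrel's mouth (y +45 mm of the press). The piston that has let go has about 11 mm (0.45 turn) of free travel left before it runs against this plate. 40 N on the plate is too much; that is about 3 N at the crank handle
- crank_axis (a point): point on the crank's upright axis, 173 mm above the bench, level with the handle's middle; fixed to the press. Clockwise turning draws the piston back, 25 mm a turn. While its seal is in the barrel the crank drags with about 4 to 9 N at the handle, along its path; once out, within a tenth of a turn the drag falls under 1 N, with the piston about 3 mm clear of the barrel's mouth
- crank_handle (a point): middle of the crank's handle, 173 mm above the bench: an upright black sleeve, 18 mm in diameter, 46 mm high (150 to 196 mm above the bench), spinning freely on its pin 50 mm from the crank's axis. The flat crank arm below it is 8 mm thick (140 to 148 mm above the bench), its hub 24 mm across, 154 mm high. Starts at any angle; this point goes round with the crank
- barrel: steel tube, 44 mm outer diameter, 36 bore, 100 long, 0.42 kg, lying level in the press. Origin on its axis at mid length; y along it from the open mouth (-50 mm) to the closed end (+50) with a nozzle 15 mm thick, 22 long. Inside it, unseen, the piston sits 29 to 70 mm from letting go (1.2 to 2.8 turns; its rod is clamped in the rack at any length). Lifts straight up once the piston is out
- cradle (a point): where the barrel's origin is while it lies in the press, 100 mm above the bench: two saddles, 64 mm wide, 12 thick, 100 high, 34 mm to either side of the barrel's middle, with 3 mm play each side; 56 mm between them are free for a grasp from above, with 50 mm of room under the barrel's axis. Its ends have 2 mm of play against the lugs and the slotted end plate
- tray: white plastic wash tray, open at the top, fixed on the bench, 160 mm (its x) x 200 mm (its y), 45 mm high, walls and floor 4 mm thick; origin on the bench under its middle
- wash_bottle: white squeeze bottle with a red screw cap and a bent spout, 70 mm across, 200 mm high; origin under its centre; bystander
- beaker: glass beaker, 70 mm across, 90 mm high; origin under its centre; bystander
- cap1: dark red metal tube cap, 21 mm across, 34 mm high, standing; origin under its centre; bystander
- cap2: another such cap; bystander
- cap3: another such cap; bystander
- marker: black marker pen lying on the bench, 130 mm long, 17 mm thick; origin under its middle, x along it; bystander
- brush: bottle brush lying on the bench, 225 mm long, 28 mm thick; origin under its middle, x along it; bystander
Things that resemble listed ones, but are neither listed nor needed, are in the scene too. Leave any purple look-alike of the barrel alone.

How it is judged:
By the outcome, as a careful person would: the job done as asked, in the order asked, and still so for the second after the job is handed in, with the robot touching nothing.
It also fails if it takes over 72 s, if anything falls off the work surface, if the arm or the gripper's body presses on something with over 40 N, if the wrist force passes 120 N, or if a joint passes its speed limit or range.

ROBOT

A 6-joint arm with a two-finger parallel gripper is mounted at the origin on the work surface. World frame = base frame: x ahead of the robot, y to its left, z up, the work surface at z = 0. Lengths are in m, angles in degrees, forces in N, time in s.
With the tool pointing down it reaches from about 0.35 to 0.875 m from the base axis. Payload 4.2 kg.
Tool frame: the origin (TCP) lies at the centre of the arm's flange, where the gripper is bolted on; the fingertips stand 182 mm ahead of it and the grasp point (between the pads) lies 164 mm ahead of it (r.nose_length is the distance from the TCP to the fingertips, in m); z points along the fingers, y is the line along which they close (so a half turn about z gives the same grasp; the last joint's range is limited). The gripper opens to 87 mm and grips with 3 to 60 N. Pads are 19 mm wide; open, the fingers measure 117 mm over their backs; the gripper's body (75 mm by 190 mm) begins 51 mm behind the grasp point.
Start: joints at [90.046, 22.042, 0.453, 0, -68.411, -14.817], TCP at [0.159, 0.604, 0.405] pointing down, gripper open.
Joint ranges: [-179.83, 179.83], [-69.29, 118.12], [-61.27, 80.66], [-181.25, 117.63], [-171.15, -9.14], [-177.46, 177.46]. Speed limits (degrees/s): [159.86, 159.86, 180, 180, 180, 180].

INTERFACE

Orientations are given as a 3x3 rotation matrix whose columns are the frame's x, y, z axes.
In Python, from station import r, vision gives the robot as it stands. The module is installed in compiled form; this text tells all that it offers.
- The arm moves only by the shell command python3 -m creep 'ROWS'. ROWS is JSON, a list of rows, each a list of 7 numbers: the opening, from -1 (shut) to 1 (fully open), then the shift along the tool's x, y, z in mm, then the turn, a rotation vector about the tool's x, y, z in degrees. A call has 1 to 8 rows; each row is the pose to reach, as a shift and turn from the pose commanded when the call began, along the tool's axes at that moment; what a row does not reach only later rows make up. A row lasts 1/12 s, in which the tool goes at most 41.7 mm and 7.16 degrees, less where a joint would pass 70% of its speed; a pose out of reach is approached as far as the arm can. A call with a gripper value outside its range is refused whole. The fingers move at their own pace and stop on an object; the grip force is fixed at half the most. Time passes only in rows, so rows that repeat a pose let the fingers close. It gives the time, the measured TCP pose, the force, the opening and the grip force at its end, in the units of the state.
- r.sense(): the state, without advancing time (a new reading comes with each control period).
- vision.capture(name): name is "scene" or "top" or "wrist"; returns (picture, depth): 384x512x3 uint8, red, green, blue; 384x512 float32, m along the optical axis (not along the pixel's ray), 0 where there is no reading.
- vision.camera_model(name): a dict with "vertical_fov" (degrees; the focal length in pixels is half the picture's height over the tangent of half this angle, whatever the lens; pixels are square), "cx", "cy" (the principal point, pixels), "extrinsics" (4x4, takes a point from camera to world coordinates); the wrist camera has in their place "mount" (4x4, takes a point from camera to tool coordinates, whose origin is the TCP and whose axes are the flange's). Camera axes: x right, y down, z forward; pixel columns grow to the right and rows downward; lengths in m; the calibration is good to about 2 mm. A picture is of the moment at which its call begins: read the wrist's pose just before it. camera_model takes no time and is no camera call.
- r.finish_job(): hands the job in; it is judged then, once.
Trained networks look in the newest picture that a camera, given by its name, has taken for a name from the list of things; names that differ only in an ending like _2 or _b are one class to them, and where a whole thing is asked for, a point or a joint stands for the part that bears it (a point fixed in the world has none). Each returns a list of dicts, best first, with "conf" (0 to 1); they miss things now and then, are a little off and sometimes report something else, mostly with a low value. They report only what shows in the picture. A call takes as long as a camera call. They do not tell look-alikes from the thing itself.
- vision.find_in(camera, thing): "uv" ([column, row] in pixels, amid what is visible of it).
- vision.cut_out(camera, thing): "region" (384x512 bool, what is visible of it) and "uv" ([column, row] in pixels, amid what is visible of it).
The state is a dict: "time_s": time; "joints": joint angles; "joint_velocities": joint speeds; "effort": joint torques, N m; "tcp_pos": TCP position; "ee_rot": TCP orientation; "wrist_force": force on the tool from outside, world axes, zero at the start; "moment": the same for the moment, N m; "gripper_width": opening from 0.0 (shut) to 1.0 (fully open); "gripper_force": force on a finger pad.
Only numpy, scipy, OpenCV 4.12 (cv2) and the standard library are available. Lean on these libraries where they do the work, as an engineer would, in place of code of your own. Each camera call takes 0.05 s, during which the arm holds its last target. There are 200 camera calls.

## Working session

There is one attempt and no reset: what is moved stays moved. The work goes in short steps, Python scripts to look and compute and a shell command to move; the robot and the scene stay as the last step left them, time stands still between calls to the robot, and variables do not carry over. Pictures are saved under pics/ and viewed, at most 10 in all, crops included, and the job is handed in when it is done.

```bash
mkdir -p pics
cat > h.py <<'E'
import numpy as np, cv2
from station import r, vision
def cap(n):
    s=r.sense(); p,d=vision.capture(n); m=vision.camera_model(n)
    if 'extrinsics' in m: T=np.array(m['extrinsics'])
    else:
        W=np.eye(4);W[:3,:3]=s['ee_rot'];W[:3,3]=s['tcp_pos'];T=W@np.array(m['mount'])
    f=p.shape[0]/2/np.tan(np.radians(m['vertical_fov']/2))
    v,u=np.mgrid[:384,:512]
    X=np.stack([(u-m['cx'])/f*d,(v-m['cy'])/f*d,d],-1)@T[:3,:3].T+T[:3,3]
    X[d==0]=np.nan
    return p,d,X,T,f,m
def save(p,n): cv2.imwrite('pics/'+n,cv2.cvtColor(p,cv2.COLOR_RGB2BGR))
E
python3 - <<'E'
from h import *
s=r.sense();print(s['time_s'],s['tcp_pos'],np.round(s['ee_rot'],3).tolist(),s['wrist_force'])
ps=[]
for n in('scene','top'):
    p,d,X,T,f,m=cap(n);np.savez(n+'.npz',p=p,X=X,T=T,f=f,cx=m['cx'],cy=m['cy']);ps.append(p)
    print(n,T[:3,3].round(3),f,'dist' ,[k for k in m])
    for t in('press','crank_handle','barrel','tray','rod_guide','cradle','wash_bottle','beaker','cap1','marker','brush'):
        print(t,[(np.round(o['uv']).tolist(),round(o['conf'],2),np.nanmedian(X[int(o['uv'][1])-1:int(o['uv'][1])+2,int(o['uv'][0])-1:int(o['uv'][0])+2].reshape(-1,3),0).round(3).tolist()) for o in vision.find_in(n,t)[:4]])
save(cv2.resize(ps[0],(800,600)),'scene.png');save(cv2.resize(ps[1],(800,600)),'top.png')
E
```

```text
0.0 [0.15925809 0.60417151 0.40366613] [[0.967, -0.255, -0.0], [-0.255, -0.967, -0.002], [0.0, 0.002, -1.0]] [-0.09906255  0.32298474 -0.01191535]
scene [1.346 0.021 1.034] 470.936716488299 dist ['vertical_fov', 'cx', 'cy', 'extrinsics']
press [([226.0, 228.0], 0.56, [0.594, -0.092, 0.052])]
crank_handle [([166.0, 204.0], 0.82, [0.629, -0.226, 0.184])]
barrel [([288.0, 216.0], 0.97, [0.606, 0.07, 0.118]), ([176.0, 307.0], 0.95, [0.823, -0.189, 0.043]), ([344.0, 140.0], 0.87, [0.237, 0.251, 0.043])]
tray [([397.0, 195.0], 0.83, [0.429, 0.387, 0.006])]
rod_guide [([229.0, 231.0], 0.97, [0.604, -0.084, 0.05])]
cradle [([228.0, 234.0], 0.96, [0.614, -0.085, 0.051])]
wash_bottle [([159.0, 157.0], 0.77, [0.387, -0.297, 0.103])]
beaker [([364.0, 260.0], 0.95, [0.665, 0.263, 0.023])]
cap1 [([263.0, 184.0], 0.56, [0.416, 0.003, 0.033]), ([300.0, 182.0], 0.54, [0.412, 0.107, 0.035]), ([281.0, 185.0], 0.41, [0.415, 0.056, 0.024])]
marker [([199.0, 176.0], 0.71, [0.379, -0.19, 0.016]), ([160.0, 155.0], 0.6, [0.385, -0.292, 0.105])]
brush [([98.0, 223.0], 0.91, [0.571, -0.446, 0.027])]
top [ 0.35
[... 235 characters left out ...]
84, 0.051])]
barrel [([303.0, 102.0], 0.68, [0.787, -0.177, 0.041]), ([157.0, 285.0], 0.68, [0.236, 0.255, 0.044])]
tray [([112.0, 217.0], 0.66, [0.437, 0.407, 0.005])]
rod_guide [([277.0, 169.0], 0.78, [0.58, -0.099, 0.051])]
cradle [([274.0, 166.0], 0.67, [0.583, -0.087, 0.054])]
wash_bottle [([274.0, 168.0], 0.49, [0.58, -0.09, 0.051])]
beaker [([158.0, 130.0], 0.61, [0.707, 0.27, 0.005])]
cap1 [([242.0, 227.0], 0.58, [0.404, 0.008, 0.03]), ([209.0, 225.0], 0.52, [0.412, 0.103, 0.036])]
marker [([309.0, 237.0], 0.61, [0.375, -0.197, 0.019]), ([114.0, 215.0], 0.47, [0.443, 0.397, 0.005]), ([272.0, 167.0], 0.37, [0.583, -0.084, 0.051])]
brush [([394.0, 165.0], 0.71, [0.598, -0.456, 0.022])]
```

View pics/scene.png

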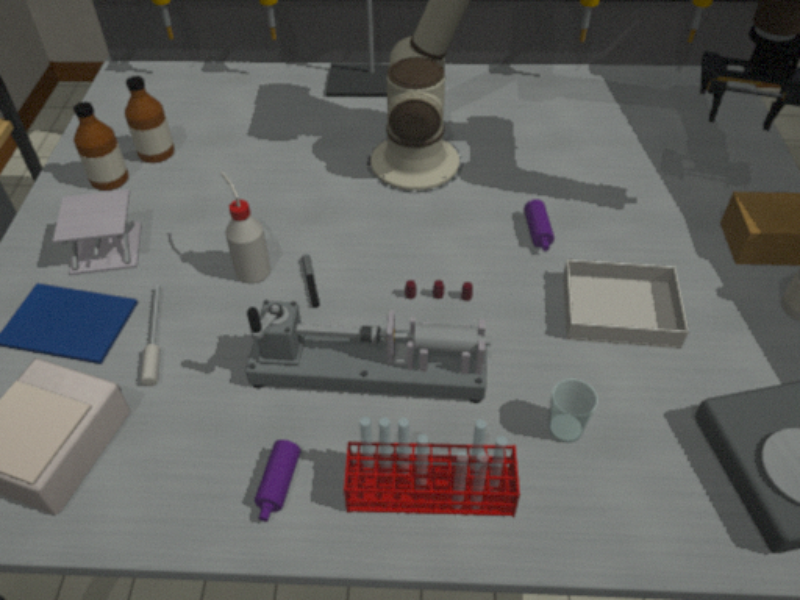

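View pics/top.png

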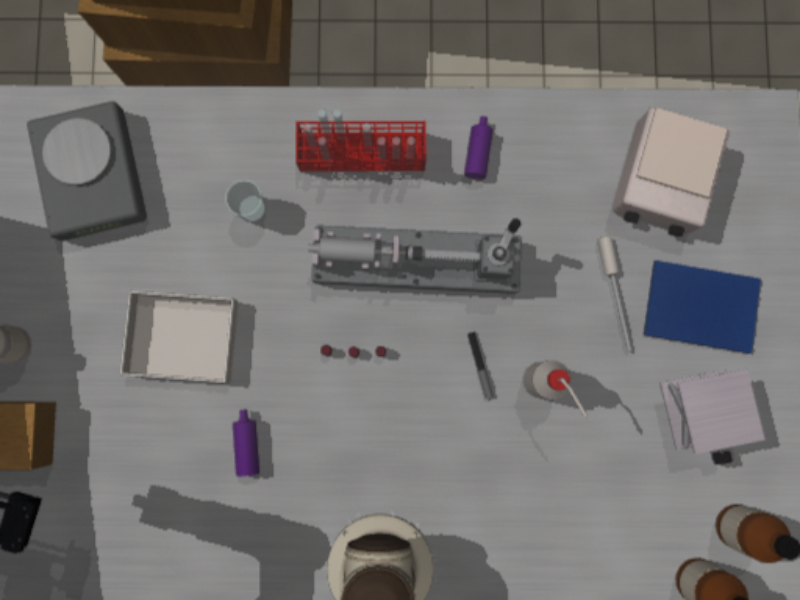

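The barrel wanted is the grey one in the press, at scene (448,338) and top (347,250). The things that could be taken for it are purple: scene (278,478) and (538,225), top (478,148) and (246,445). The crank handle is the black stub at scene (253,320), top (515,225). Now I'll fit the press, crank and tray geometry.

Run:
```python
from h import *
out=[]
for n in('top','scene'):
    z=np.load(n+'.npz');X=z['X'];p=z['p'].astype(int)
    x,y,h=np.moveaxis(X,-1,0)
    reg=(x>.48)&(x<.70)&(y>-.33)&(y<.2)
    def rect(m,nm):
        P=X[m][:,:2].astype(np.float32)
        c,s,a=cv2.minAreaRect(P);print(n,nm,m.sum(),np.round(c,4),np.round(s,3),round(a,2),'med',np.median(X[m],0).round(4))
    base=reg&(h>.044)&(h<.057)
    base=cv2.morphologyEx(base.astype(np.uint8),cv2.MORPH_OPEN,np.ones((3,3)))>0
    rect(base,'base')
    bb=reg&(h>.03)&(y<.15)
    bb=cv2.morphologyEx(bb.astype(np.uint8),cv2.MORPH_OPEN,np.ones((3,3)))>0
    rect(reg&(h>.125)&(h<.135)&(y<-.12),'housing')
    rect(reg&(h>.116)&(h<.126)&(y>-.02),'barreltop')
    rect(reg&(h>.126)&(h<.14)&(y>-.1),'guide')
    rect(reg&(h>.138)&(h<.160)&(y<-.12),'arm/hub')
    rect(reg&(h>.165)&(h<.205)&(y<-.12),'handle')
    rect((x>.28)&(x<.6)&(y>.27)&(y<.55)&(h>.035)&(h<.055),'trayrim')
    rect((x>.36)&(x<.46)&(y>-.05)&(y<.15)&(h>.02)&(h<.045),'caps')
z=np.load('top.npz');p=z['p'];save(cv2.resize(p[125:200,185:350],(800,364),interpolation=cv2.INTER_CUBIC),'crop.png')
```

```text
top base 2497 [ 0.5877 -0.0737] [0.386 0.111] 87.2 med [ 0.5704 -0.0753  0.0512]
top housing 295 [ 0.5809 -0.2111] [0.059 0.071] 87.43 med [ 0.5707 -0.2055  0.1313]
top barreltop 401 [0.5957 0.0636] [0.12  0.064] 88.91 med [0.5932 0.0694 0.1206]
top guide 81 [0.594  0.0371] [0.137 0.049] 86.41 med [ 0.5922 -0.0243  0.1346]
top arm/hub 169 [ 0.5911 -0.2139] [0.05  0.079] 83.11 med [ 0.589  -0.2172  0.1488]
top handle 49 [ 0.6246 -0.2331] [0.016 0.015] 8.28 med [ 0.6228 -0.232   0.1955]
top trayrim 446 [0.4364 0.3884] [0.203 0.16 ] 86.07 med [0.443  0.4011 0.0447]
top caps 115 [0.4105 0.0543] [0.123 0.02 ] 88.57 med [0.4097 0.0527 0.0333]
scene base 2939 [ 0.5964 -0.0667] [0.399 0.095] 87.48 med [ 0.6137 -0.063   0.0505]
scene housing 281 [ 0.5798 -0.2099] [0.059 0.072] 87.53 med [ 0.5881 -0.199   0.1311]
scene barreltop 422 [0.5942 0.0681] [0.113 0.066] 87.51 med [0.5973 0.0685 0.1201]
scene guide 80 [0.6038 0.0315] [0.137 0.05 ] 75.64 med [ 0.5951 -0.0257  0.1345]
scene arm/hub 185 [ 0.601  -0.2222] [0.048 0.064] 34.09 med [ 0.5986 -0.2193  0.149 ]
scene handle 94 [ 0.6266 -0.2327] [0.016 0.017] 35.04 med [ 0.6299 -0.232   0.1868]
scene trayrim 651 [0.4354 0.3888] [0.202 0.167] 86.24 med [0.4578 0.3936 0.0425]
scene caps 139 [0.4108 0.0555] [0.122 0.024] 88.91 med [0.4139 0.0553 0.0317]
```

View pics/crop.png

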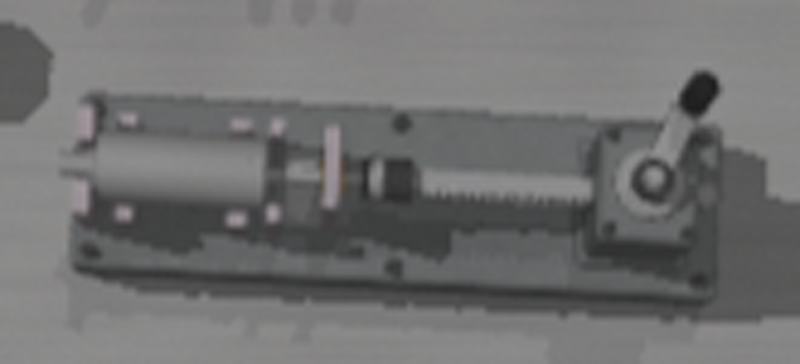

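The crop shows the grey barrel lying in the press cradle (left, 180,165). The crank hub is at (655,180) and the handle at (700,90), so the choice is confirmed.

```bash
cat >> h.py <<'E'
from scipy.spatial.transform import Rotation as Ro
def Rd(psi): # tool x yaw, pointing down
    c,s=np.cos(np.radians(psi)),np.sin(np.radians(psi)); return np.array([[c,s,0],[s,-c,0],[0,0,-1]])
def go(pos,psi=-92.7):
    s=r.sense();R=np.array(s['ee_rot'])
    print('shift',(R.T@(np.array(pos)-s['tcp_pos'])*1000).round(1),'turn',Ro.from_matrix(R.T@Rd(psi)).as_rotvec(degrees=True).round(2),'t',s['time_s'])
E
python3 -c "
from h import *
go([.625,-.2325,.43])"
```

```text
shift [663.6 690.5 -25.2] turn [-0.   -0.   77.93] t 1.2
```

```bash
python3 -m creep '[[0,230,240,-25,0,0,50],[0,230,240,-25,0,0,50],[0,230,240,-25,0,0,50],[0,230,240,-25,0,0,50],[0,230,240,-25,0,0,50],[0,230,240,-25,0,0,50],[0,230,240,-25,0,0,50],[0,230,240,-25,0,0,50]]'; python3 -c "
from h import *
print(r.sense()['joints']);go([.625,-.2325,.43])"
```

```text
time_s: 1.87
tcp_pos: [0.3209, 0.3116, 0.4302]
ee_rot: [[0.423, -0.906, 0.0], [-0.906, -0.423, 0.001], [-0.0, -0.001, -1.0]]
wrist_force: [0.8, 0.6, 0.1]
gripper_width: 0.525
gripper_force: 0.0
[ 6.50911443e+01  3.21275291e+00 -2.05749029e+01  4.90862693e-03
 -6.61634126e+01 -4.00684117e+01]
shift [621.6 -45.4  -0. ] turn [-0.03  0.04 27.72] t 1.8667
```

```bash
python3 -m creep '[[0,622,-45,0,0,0,27.8],[0,622,-45,0,0,0,27.8],[0,622,-45,0,0,0,27.8],[0,622,-45,0,0,0,27.8],[0,622,-45,0,0,0,27.8],[0,622,-45,0,0,0,27.8],[0,622,-45,0,0,0,27.8],[0,622,-45,0,0,0,27.8]]'; python3 -c "
from h import *
print(r.sense()['joints']);go([.625,-.2325,.43])"
```

```text
time_s: 2.53
tcp_pos: [0.4844, 0.021, 0.4302]
ee_rot: [[-0.045, -0.999, 0.001], [-0.999, 0.045, 0.0], [-0.0, -0.001, -1.0]]
wrist_force: [0.6, 1.2, 0.1]
gripper_width: 0.501
gripper_force: 0.0
[ 2.17279186e+01  7.13389396e+00 -1.61374408e+01  3.12999973e-03
 -6.66588243e+01 -2.42930202e+01]
shift [ 247.  -151.8    0.3] turn [-0.06  0.03  0.14] t 2.5333
```

```bash
python3 -m creep '[[0,247,-152,0,0,0,0],[0,247,-152,0,0,0,0],[0,247,-152,0,0,0,0],[0,247,-152,0,0,0,0],[0,247,-152,0,0,0,0],[0,247,-152,0,0,0,0],[0,247,-152,0,0,0,0],[0,247,-152,0,0,0,0]]'
python3 - <<'E'
from h import *
s=r.sense();print(s['joints'],s['wrist_force'])
p,d,X,T,f,m=cap('wrist');print(T[:3].round(3))
save(p,'w1.png')
x,y,h=np.moveaxis(X,-1,0)
reg=(x>.48)&(x<.70)&(y>-.33)&(y<.2)
for nm,m_ in(('handle',reg&(h>.160)&(h<.205)),('handletop',reg&(h>.190)&(h<.2)),('hub',reg&(h>.150)&(h<.158)),('arm',reg&(h>.138)&(h<.15)),('house',reg&(h>.125)&(h<.135)&(y<-.12))):
    if m_.sum()>5:
        c,sz,a=cv2.minAreaRect(X[m_][:,:2].astype(np.float32));print(nm,m_.sum(),np.round(c,4),np.round(sz,3),round(a,1),np.median(X[m_],0).round(4))
go([.625,-.2325,.34])
E
```

```text
time_s: 3.2
tcp_pos: [0.6269, -0.2359, 0.4272]
ee_rot: [[-0.051, -0.999, -0.001], [-0.999, 0.051, -0.001], [0.001, 0.001, -1.0]]
wrist_force: [0.5, 1.5, -0.5]
gripper_width: 0.494
gripper_force: 0.0
[ -6.80199203  25.770494     9.51461802   0.08881423 -73.81990786
   3.87510783] [ 0.54374701  1.50685196 -0.51988683]
[[-0.999  0.05   0.013  0.625]
 [ 0.052  0.958  0.282 -0.313]
 [ 0.001  0.283 -0.959  0.406]]
handle 692 [ 0.6271 -0.2348] [0.017 0.016] 33.5 [ 0.6269 -0.2385  0.1937]
handletop 429 [ 0.6271 -0.2347] [0.016 0.017] 87.5 [ 0.6269 -0.2354  0.195 ]
hub 207 [ 0.6031 -0.224 ] [0.02  0.068] 59.3 [ 0.584  -0.213   0.1528]
arm 1143 [ 0.6039 -0.2223] [0.022 0.072] 65.3 [ 0.6001 -0.2221  0.1475]
house 2923 [ 0.5823 -0.2122] [0.059 0.069] 87.1 [ 0.5747 -0.2208  0.1302]
shift [-1.   0.6 87.4] turn [ 0.14  0.01 -0.14] t 3.25
```

View pics/w1.png

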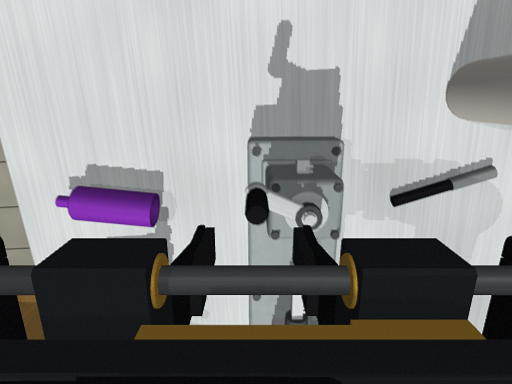

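The wrist view shows the handle at (257,205) and the hub at (308,215). Both agree with the fitted axis, and the housing middle is 50.2 mm from the handle.

```bash
python3 -c "
from h import *
print(r.sense()['tcp_pos']);go([.6268,-.2345,.341])"
```

```text
[ 0.6257772  -0.23358885  0.42742893]
shift [ 0.9 -1.3 86.4] turn [ 0.14  0.01 -0.14] t 3.25
```

```bash
python3 -m creep '[[0,1,-1,20,0,0,0],[0,1,-1,45,0,0,0],[0,1,-1,70,0,0,0],[0,1,-1,86,0,0,0],[0,1,-1,86,0,0,0],[-0.4,1,-1,86,0,0,0],[-1,1,-1,86,0,0,0],[-1,1,-1,86,0,0,0]]';python3 -m creep '[[-1,0,0,0,0,0,0],[-1,0,0,0,0,0,0],[-1,0,0,0,0,0,0]]'; python3 -c "
from h import *
s=r.sense();print(s['tcp_pos'],s['wrist_force'],s['joints'])"
```

```text
time_s: 3.92
tcp_pos: [0.6261, -0.2312, 0.3461]
ee_rot: [[-0.044, -0.999, 0.004], [-0.999, 0.044, -0.001], [0.001, -0.004, -1.0]]
wrist_force: [0.3, 0.3, 0.3]
gripper_width: 0.352
gripper_force: 0.0
time_s: 4.17
tcp_pos: [0.6254, -0.2314, 0.3451]
ee_rot: [[-0.045, -0.999, 0.0], [-0.999, 0.045, -0.0], [0.0, -0.0, -1.0]]
wrist_force: [-2.9, 0.9, 3.4]
gripper_width: 0.194
gripper_force: 30.0
[ 0.62543846 -0.23141388  0.3450668 ] [-2.85021112  0.88235787  3.40270501] [-6.43793080e+00  2.85123067e+01  2.09052728e+00  1.34659688e-02
 -6.35635306e+01  3.86650949e+00]
```

```bash
cat >> h.py <<'E'
def arc(ta,tb,n=8,at=(0,0),phi0=-26.8,R=50.):
    """rows' x,y (mm, tool axes, psi -92.6) from accumulated commanded offset `at` when at angle ta"""
    t=np.linspace(ta,tb,n+1)[1:]; a=np.radians(phi0-t);b=np.radians(phi0)
    d=R*np.stack([np.cos(a)-np.cos(b),np.sin(a)-np.sin(b)],1)
    q=d@np.array([[-.045,-.999],[-.999,.045]]).T
    q=np.round(q-at,0); print(q.astype(int).tolist(),'end offset',q[-1]+at)
def frc(th,phi0=-26.8):
    s=r.sense();f=np.array(s['wrist_force']);a=np.radians(phi0-th)
    print('t',round(s['time_s'],2),'tcp',np.round(np.array(s['tcp_pos'])*1000,1),'drag',round(f[:2]@[np.sin(a),-np.cos(a)],2)*-1,'radial out',round(f[:2]@[np.cos(a),np.sin(a)],2),'fz',round(f[2],2),'w',round(s['gripper_width'],3))
E
python3 -c "
from h import *
arc(0,80)"
```

```text
[[8, 4], [14, 10], [20, 16], [25, 24], [28, 32], [29, 41], [29, 49], [28, 58]] end offset [28. 58.]
```

```bash
python3 -m creep '[[-1,8,4,0,0,0,0],[-1,14,10,0,0,0,0],[-1,20,16,0,0,0,0],[-1,25,24,0,0,0,0],[-1,28,32,0,0,0,0],[-1,29,41,0,0,0,0],[-1,29,49,0,0,0,0],[-1,28,58,0,0,0,0]]' >/dev/null; python3 -c "
from h import *
frc(80);arc(80,200,8,(28,58))"
```

```text
t 4.83 tcp [ 569.6 -257.6  345.2] drag 10.7 radial out 1.68 fz -3.26 w 0.193
[[-5, 12], [-13, 22], [-23, 31], [-35, 36], [-48, 38], [-61, 36], [-73, 31], [-83, 23]] end offset [-55.  81.]
```

```bash
python3 -m creep '[[-1,-5,12,0,0,0,0],[-1,-13,22,0,0,0,0],[-1,-23,31,0,0,0,0],[-1,-35,36,0,0,0,0],[-1,-48,38,0,0,0,0],[-1,-61,36,0,0,0,0],[-1,-73,31,0,0,0,0],[-1,-83,23,0,0,0,0]]' >/dev/null; python3 -c "
from h import *
frc(200);arc(200,320,8,(-55,81))"
```

```text
t 5.5 tcp [ 545.4 -174.   345. ] drag 8.72 radial out 0.18 fz 6.2 w 0.195
[[-8, -10], [-14, -22], [-16, -35], [-14, -48], [-9, -60], [-1, -70], [9, -78], [21, -84]] end offset [-34.  -3.]
```

```bash
python3 -m creep '[[-1,-8,-10,0,0,0,0],[-1,-14,-22,0,0,0,0],[-1,-16,-35,0,0,0,0],[-1,-14,-48,0,0,0,0],[-1,-9,-60,0,0,0,0],[-1,-1,-70,0,0,0,0],[-1,9,-78,0,0,0,0],[-1,21,-84,0,0,0,0]]' >/dev/null; python3 -c "
from h import *
frc(320);arc(320,400,8,(-34,-3))"
```

```text
t 6.17 tcp [ 629.7 -196.5  344.9] drag 9.5 radial out -6.31 fz 8.92 w 0.198
[[8, -1], [17, -1], [26, 0], [34, 3], [42, 7], [48, 13], [54, 19], [59, 27]] end offset [25. 24.]
```

```bash
python3 -m creep '[[-1,8,-1,0,0,0,0],[-1,17,-1,0,0,0,0],[-1,26,0,0,0,0,0],[-1,34,3,0,0,0,0],[-1,42,7,0,0,0,0],[-1,48,13,0,0,0,0],[-1,54,19,0,0,0,0],[-1,59,27,0,0,0,0]]' >/dev/null; python3 -c "
from h import *
frc(400);arc(400,480,8,(25,24))"
```

```text
t 6.83 tcp [ 602.8 -253.6  345.1] drag 9.17 radial out -5.18 fz 1.28 w 0.196
[[3, 8], [4, 17], [4, 25], [3, 34], [0, 42], [-4, 50], [-10, 56], [-16, 62]] end offset [ 9. 86.]
```

```bash
python3 -m creep '[[-1,3,8,0,0,0,0],[-1,4,17,0,0,0,0],[-1,4,25,0,0,0,0],[-1,3,34,0,0,0,0],[-1,0,42,0,0,0,0],[-1,-4,50,0,0,0,0],[-1,-10,56,0,0,0,0],[-1,-16,62,0,0,0,0]]' >/dev/null; python3 -c "
from h import *
frc(480);arc(480,560,8,(9,86))"
```

```text
t 7.5 tcp [ 540.3 -238.8  345.1] drag 10.12 radial out 3.08 fz -1.25 w 0.199
[[-8, 5], [-16, 8], [-24, 9], [-33, 9], [-42, 8], [-50, 5], [-58, 1], [-64, -5]] end offset [-55.  81.]
```

```bash
python3 -m creep '[[-1,-8,5,0,0,0,0],[-1,-16,8,0,0,0,0],[-1,-24,9,0,0,0,0],[-1,-33,9,0,0,0,0],[-1,-42,8,0,0,0,0],[-1,-50,5,0,0,0,0],[-1,-58,1,0,0,0,0],[-1,-64,-5,0,0,0,0]]' >/dev/null; python3 -c "
from h import *
frc(560);arc(560,640,8,(-55,81))"
```

```text
t 8.17 tcp [ 545.5 -174.1  344.9] drag 8.77 radial out 3.28 fz 7.7 w 0.198
[[-6, -6], [-11, -14], [-14, -22], [-15, -30], [-15, -39], [-14, -48], [-11, -56], [-7, -64]] end offset [-62.  17.]
```

```bash
python3 -m creep '[[-1,-6,-6,0,0,0,0],[-1,-11,-14,0,0,0,0],[-1,-14,-22,0,0,0,0],[-1,-15,-30,0,0,0,0],[-1,-15,-39,0,0,0,0],[-1,-14,-48,0,0,0,0],[-1,-11,-56,0,0,0,0],[-1,-7,-64,0,0,0,0]]' >/dev/null; python3 -c "
from h import *
frc(640);arc(640,720,8,(-62,17))"
```

```text
t 8.83 tcp [ 611.6 -169.4  345. ] drag 2.3 radial out -3.85 fz 6.87 w 0.195
[[6, -6], [12, -12], [20, -16], [28, -20], [36, -21], [45, -21], [54, -20], [62, -17]] end offset [0. 0.]
```

```bash
python3 -m creep '[[-1,3,-4,0,0,0,0],[-1,6,-6,0,0,0,0],[-1,6,-6,0,0,0,0]]' >/dev/null
python3 - <<'E'
from h import *
frc(650)
a,_=vision.capture('scene');b,_=vision.capture('top')
a=cv2.resize(a[190:265,150:325],(800,343),interpolation=cv2.INTER_CUBIC);b=cv2.resize(b[130:185,190:350],(800,275),interpolation=cv2.INTER_CUBIC)
a=np.vstack([a,b[:257]]);save(a,'c2.png')
E
```

```text
t 9.08 tcp [ 618.  -176.2  345.1] drag -0.53 radial out -2.25 fz 5.15 w 0.199
```

View pics/c2.png

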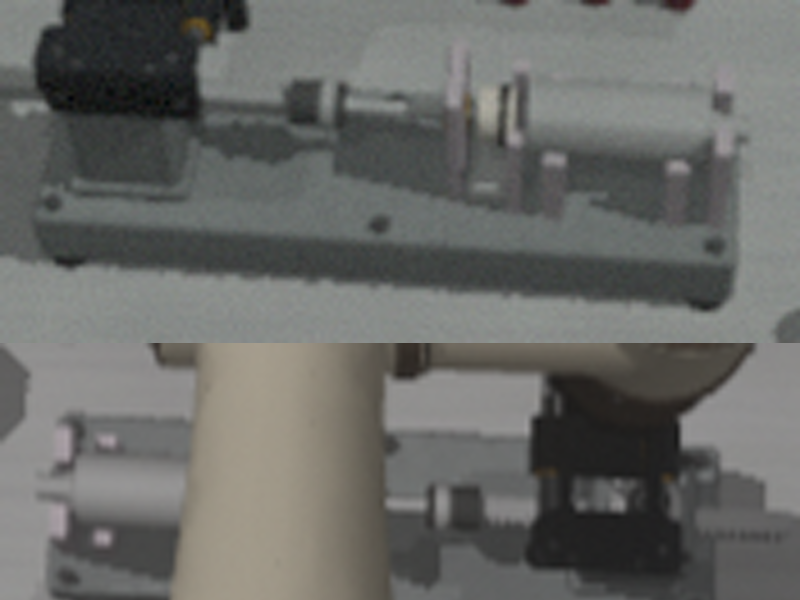

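The drag has let go, from about 9 N to about 0. The picture agrees: the white piston with its black seal shows in the gap at (495,110), short of the guide plate at (457,110). I stop cranking and release.

```bash
python3 -m creep '[[-0.5,0,0,0,0,0,0],[0,0,0,0,0,0,0],[0,0,0,0,0,0,0],[0,0,0,0,0,0,0],[0,0,0,-15,0,0,0],[0,0,0,-40,0,0,0],[0,0,0,-70,0,0,0],[0,0,0,-90,0,0,0]]'; python3 -c "
from h import *
go([.595,.03,.42])"
```

```text
time_s: 9.85
tcp_pos: [0.6175, -0.1749, 0.4359]
ee_rot: [[-0.044, -0.999, 0.002], [-0.999, 0.044, -0.001], [0.001, -0.002, -1.0]]
wrist_force: [0.4, 0.7, 0.1]
gripper_width: 0.494
gripper_force: 0.0
shift [-203.8   31.6   15.7] turn [-0.12 -0.04  0.16] t 9.85
```

```bash
python3 -m creep '[[0.6,-40,6,3,0,0,0],[0.6,-80,12,6,0,0,0],[0.6,-120,18,9,0,0,0],[0.6,-160,24,12,0,0,0],[0.6,-190,30,15,0,0,0],[0.6,-204,32,16,0,0,0],[0.6,-204,32,16,0,0,0],[0.6,-204,32,16,0,0,0]]' >/dev/null
python3 - <<'E'
from h import *
p,d,X,T,f,m=cap('wrist');save(p,'w2.png')
x,y,h=np.moveaxis(X,-1,0)
reg=(x>.5)&(x<.68)&(y>-.06)&(y<.16)
def rect(nm,m_):
    if m_.sum()>5:
        c,sz,a=cv2.minAreaRect(X[m_][:,:2].astype(np.float32));print(nm,m_.sum(),np.round(c,4),np.round(sz,3),round(a,1),np.median(X[m_],0).round(4))
rect('crest',reg&(h>.1195)&(y>-.01)); 
rect('lug/end',reg&(h>.113)&(h<.119)&(abs(x-.594)>.02))
rect('saddles',reg&(h>.095)&(h<.104)&(abs(x-.594)>.024))
rect('guide',reg&(h>.128)&(h<.14))
b=reg&(h>.108)&(h<.126)&(abs(x-.595)<.02)
# barrel: fit circle section: line through midpoints
ys=np.arange(.0,.12,.01)
for a in ys:
    q=b&(y>a)&(y<a+.01)
    if q.sum()>20:
        P=X[q]; A=np.c_[2*P[:,0],2*P[:,2],np.ones(len(P))]
        s=np.linalg.lstsq(A,(P[:,0]**2+P[:,2]**2),rcond=None)[0];print(round(a+.005,3),q.sum(),'axis x %.4f z %.4f R %.4f'%(s[0],s[1],np.sqrt(s[2]+s[0]**2+s[1]**2)),'xmin/max',P[:,0].min().round(4),P[:,0].max().round(4))
E
```

```text
crest 65828 [0.5972 0.0511] [0.116 0.16 ] 87.3 [0.5939 0.0057 0.3282]
lug/end 34 [0.5897 0.0392] [0.06  0.136] 4.5 [0.6144 0.0073 0.1133]
saddles 445 [0.5944 0.0425] [0.148 0.064] 87.4 [0.6196 0.0349 0.0991]
guide 782 [ 0.5908 -0.0267] [0.01  0.049] 87.5 [ 0.5908 -0.0268  0.1339]
0.005 207 axis x 0.5954 z 0.0987 R 0.0181 xmin/max 0.5772 0.6148
0.015 342 axis x 0.5933 z 0.1009 R 0.0202 xmin/max 0.575 0.6149
0.025 450 axis x 0.5935 z 0.0998 R 0.0214 xmin/max 0.5751 0.6135
0.035 429 axis x 0.5939 z 0.1000 R 0.0212 xmin/max 0.5753 0.6139
0.045 423 axis x 0.5945 z 0.0998 R 0.0214 xmin/max 0.5755 0.6148
0.055 414 axis x 0.5950 z 0.0998 R 0.0213 xmin/max 0.5758 0.615
0.065 400 axis x 0.5954 z 0.0998 R 0.0214 xmin/max 0.576 0.6149
0.075 389 axis x 0.5958 z 0.0998 R 0.0213 xmin/max 0.5762 0.6145
0.085 379 axis x 0.5963 z 0.1000 R 0.0212 xmin/max 0.5764 0.6149
0.095 358 axis x 0.5968 z 0.0997 R 0.0215 xmin/max 0.5767 0.6146
0.105 338 axis x 0.5973 z 0.0995 R 0.0215 xmin/max 0.578 0.615
0.115 31 axis x 0.5964 z 0.1007 R 0.0201 xmin/max 0.5752 0.6147
```

View pics/w2.png

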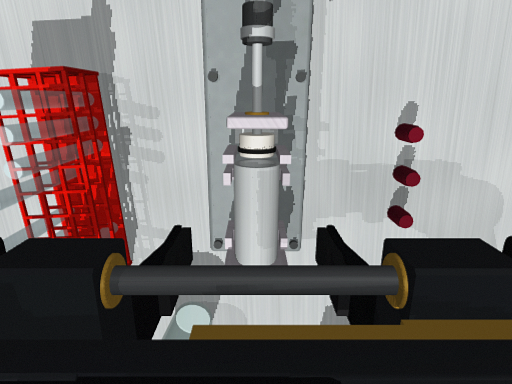

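The wrist view shows the barrel at (256,210), the piston with its seal ring clear of the mouth at (258,147), and the guide at (257,122). I'll grasp the barrel at mid length.

```bash
python3 -c "
from h import *
go([.5953,.0633,.268],-92.8);print(r.sense()['joints'])"
```

```text
shift [-33.4   0.7 149.6] turn [ 0.01 -0.02  0.24] t 10.5667
[ 1.84551200e+01  1.86623577e+01 -2.74022618e+00  1.35385193e-02
 -6.86131020e+01 -2.10212916e+01]
```

```bash
python3 -m creep '[[0.6,-20,0.7,0,0,0,0.2],[0.6,-33.4,0.7,10,0,0,0.2],[0.6,-33.4,0.7,35,0,0,0.2],[0.6,-33.4,0.7,65,0,0,0.2],[0.6,-33.4,0.7,95,0,0,0.2],[0.6,-33.4,0.7,120,0,0,0.2],[0.6,-33.4,0.7,140,0,0,0.2],[0.6,-33.4,0.7,149.5,0,0,0.2]]' >/dev/null; python3 -m creep '[[0.6,0,0,0,0,0,0],[0.6,0,0,0,0,0,0]]'; python3 -c "
from h import *
go([.5953,.0633,.268],-92.8)"
```

```text
time_s: 11.4
tcp_pos: [0.5957, 0.0632, 0.2682]
ee_rot: [[-0.049, -0.999, -0.0], [-0.999, 0.049, -0.0], [0.0, 0.0, -1.0]]
wrist_force: [0.5, 0.1, 0.9]
gripper_width: 0.799
gripper_force: 0.0
shift [-0.1  0.4  0.2] turn [ 0.   -0.03  0.01] t 11.4
```

Positioned within 0.5 mm. I'll close gradually.

```bash
python3 -m creep '[[0.3,0,0,0,0,0,0],[0.15,0,0,0,0,0,0],[0.1,0,0,0,0,0,0],[0.05,0,0,0,0,0,0],[0.02,0,0,0,0,0,0],[0,0,0,0,0,0,0],[-0.1,0,0,0,0,0,0],[-0.5,0,0,0,0,0,0]]'; python3 -m creep '[[-1,0,0,0,0,0,0],[-1,0,0,0,0,0,0],[-1,0,0,0,0,0,0]]'
```

```text
time_s: 12.07
tcp_pos: [0.5943, 0.0636, 0.2683]
ee_rot: [[-0.048, -0.999, -0.003], [-0.999, 0.048, -0.001], [0.001, 0.003, -1.0]]
wrist_force: [-5.8, 1.2, 4.5]
gripper_width: 0.506
gripper_force: 30.0
time_s: 12.32
tcp_pos: [0.5943, 0.0636, 0.2683]
ee_rot: [[-0.048, -0.999, -0.003], [-0.999, 0.048, -0.001], [0.001, 0.003, -1.0]]
wrist_force: [-5.5, 1.9, 5.3]
gripper_width: 0.503
gripper_force: 30.0
```

```bash
python3 -m creep '[[-1,0,0.7,0,0,0,0],[-1,0,1.3,0,0,0,0],[-1,0,1.3,-1,0,0,0],[-1,0,1.3,-2,0,0,0],[-1,0,1.3,-4,0,0,0],[-1,0,1.3,-6,0,0,0]]'; python3 -c "
from h import *
s=r.sense();print(s['moment'])"
```

```text
time_s: 12.82
tcp_pos: [0.5939, 0.0636, 0.2735]
ee_rot: [[-0.049, -0.999, -0.001], [-0.999, 0.049, -0.0], [0.0, 0.001, -1.0]]
wrist_force: [0.3, -0.2, -5.2]
gripper_width: 0.501
gripper_force: 30.0
[ 0.06166622  0.00375901 -0.03346684]
```

```bash
python3 -m creep '[[-1,0,0,-6,0,0,0],[-1,0,0,-14,0,0,0],[-1,0,0,-22,0,0,0],[-1,0,0,-32,0,0,0],[-1,0,0,-44,0,0,0],[-1,0,0,-58,0,0,0],[-1,0,0,-75,0,0,0],[-1,0,0,-90,0,0,0]]'; python3 -c "
from h import *
s=r.sense();print(s['moment']);go([.436,.386,.36],-93.7)"
```

```text
time_s: 13.48
tcp_pos: [0.5938, 0.0636, 0.3664]
ee_rot: [[-0.048, -0.999, 0.002], [-0.999, 0.048, 0.0], [-0.001, -0.002, -1.0]]
wrist_force: [0.7, -0.1, -5.6]
gripper_width: 0.498
gripper_force: 30.0
[ 0.08187173 -0.1284752  -0.01896978]
shift [-314.4  173.2    6.2] turn [-0.09  0.03  0.93] t 13.4833
```

```bash
python3 -m creep '[[-1,-35,18,0,0,0,1],[-1,-70,37,0,0,0,1],[-1,-105,57,0,0,0,1],[-1,-140,76,0,0,0,1],[-1,-175,95,0,0,0,1],[-1,-208,114,0,0,0,1],[-1,-240,132,0,0,0,1],[-1,-265,146,0,0,0,1]]' >/dev/null; python3 -m creep '[[-1,-24,12,0,0,0,0],[-1,-40,22,0,0,0,0],[-1,-45,26,5,0,0,0],[-1,-45,26,5,0,0,0],[-1,-45,26,5,0,0,0]]'
python3 - <<'E'
from h import *
p,d,X,T,f,m=cap('wrist');x,y,h=np.moveaxis(X,-1,0)
m_=(x>.32)&(x<.56)&(y>.25)&(y<.52)&(h>.038)&(h<.052)
if m_.sum()>20:
  c,sz,a=cv2.minAreaRect(X[m_][:,:2].astype(np.float32));print(m_.sum(),c,sz,a)
m_=(x>.37)&(x<.50)&(y>.31)&(y<.36)&(h<.02);print(m_.sum(),np.nanmedian(h[m_]) if m_.sum() else '')
go([.436,.380,.29],-93.8)
E
```

```text
time_s: 14.57
tcp_pos: [0.4377, 0.3816, 0.3593]
ee_rot: [[-0.065, -0.998, -0.001], [-0.998, 0.065, -0.001], [0.001, 0.001, -1.0]]
wrist_force: [0.5, -0.4, -5.2]
gripper_width: 0.503
gripper_force: 30.0
2779 (0.43626669049263, 0.3758722245693207) (0.17382372915744781, 0.16056960821151733) 86.0538101196289
5969 0.00316356764540926
shift [ 1.3  2.  69.4] turn [ 0.01 -0.04 -0.  ] t 14.6167
```

```bash
python3 -m creep '[[-1,1,2,15,0,0,0],[-1,1,2,40,0,0,0],[-1,1,2,70,0,0,0],[-1,1,2,100,0,0,0],[-1,1,2,125,0,0,0],[-1,1,2,145,0,0,0],[-1,1,2,155,0,0,0],[-1,1,2,158,0,0,0]]'; python3 -m creep '[[-1,0,0,1,0,0,0],[-1,0,0,2,0,0,0],[-1,0,0,3,0,0,0],[-1,0,0,4,0,0,0],[-1,0,0,5,0,0,0],[-1,0,0,5,0,0,0]]'
```

```text
time_s: 15.28
tcp_pos: [0.4363, 0.3799, 0.1996]
ee_rot: [[-0.067, -0.998, -0.002], [-0.998, 0.067, -0.003], [0.003, 0.002, -1.0]]
wrist_force: [-0.5, -0.4, -4.6]
gripper_width: 0.505
gripper_force: 30.0
time_s: 15.78
tcp_pos: [0.4358, 0.3812, 0.1967]
ee_rot: [[-0.066, -0.998, 0.0], [-0.998, 0.066, 0.001], [-0.001, -0.0, -1.0]]
wrist_force: [-1.0, 0.2, -4.6]
gripper_width: 0.501
gripper_force: 30.0
```

```bash
python3 -m creep '[[-1,0,0,0.5,0,0,0],[-1,0,0,1,0,0,0],[-1,0,0,1.5,0,0,0],[-1,0,0,1.5,0,0,0],[-1,0,0,1.5,0,0,0]]'; python3 -m creep '[[-1,0,0,0.5,0,0,0],[-1,0,0,1,0,0,0],[-1,0,0,1,0,0,0]]'
```

```text
time_s: 16.2
tcp_pos: [0.4358, 0.3812, 0.1947]
ee_rot: [[-0.066, -0.998, -0.0], [-0.998, 0.066, -0.0], [0.0, 0.0, -1.0]]
wrist_force: [0.3, 0.6, -4.8]
gripper_width: 0.504
gripper_force: 30.0
time_s: 16.45
tcp_pos: [0.4359, 0.3812, 0.1943]
ee_rot: [[-0.066, -0.998, 0.0], [-0.998, 0.066, 0.0], [-0.0, -0.0, -1.0]]
wrist_force: [-1.3, -1.9, -1.1]
gripper_width: 0.503
gripper_force: 30.0
```

Contact made. I'll open gently, then retract.

```bash
python3 -m creep '[[0.0,0,0,0,0,0,0],[0.1,0,0,0,0,0,0],[0.2,0,0,0,0,0,0],[0.3,0,0,0,0,0,0],[0.5,0,0,0,0,0,0],[0.5,0,0,0,0,0,0],[0.5,0,0,0,0,0,0],[0.5,0,0,0,0,0,0]]'; python3 -m creep '[[0.5,0,0,-5,0,0,0],[0.5,0,0,-15,0,0,0],[0.5,0,0,-35,0,0,0],[0.5,0,0,-60,0,0,0],[0.5,0,0,-90,0,0,0],[0.5,0,0,-120,0,0,0],[0.5,0,0,-145,0,0,0],[0.5,0,0,-150,0,0,0]]'
python3 - <<'E'
from h import *
p,d,X,T,f,m=cap('scene');save(cv2.resize(p,(800,600)),'end.png')
x,y,h=np.moveaxis(X,-1,0)
a,d2=vision.capture('wrist');save(a,'wend.png')
E
```

```text
time_s: 17.12
tcp_pos: [0.4359, 0.3812, 0.1937]
ee_rot: [[-0.066, -0.998, 0.0], [-0.998, 0.066, 0.0], [-0.0, -0.0, -1.0]]
wrist_force: [1.3, 0.8, 0.2]
gripper_width: 0.741
gripper_force: 0.0
time_s: 17.78
tcp_pos: [0.4365, 0.3818, 0.3503]
ee_rot: [[-0.065, -0.998, 0.007], [-0.998, 0.065, 0.008], [-0.009, -0.007, -1.0]]
wrist_force: [0.0, 0.5, 0.8]
gripper_width: 0.754
gripper_force: 0.0
```

View pics/end.png

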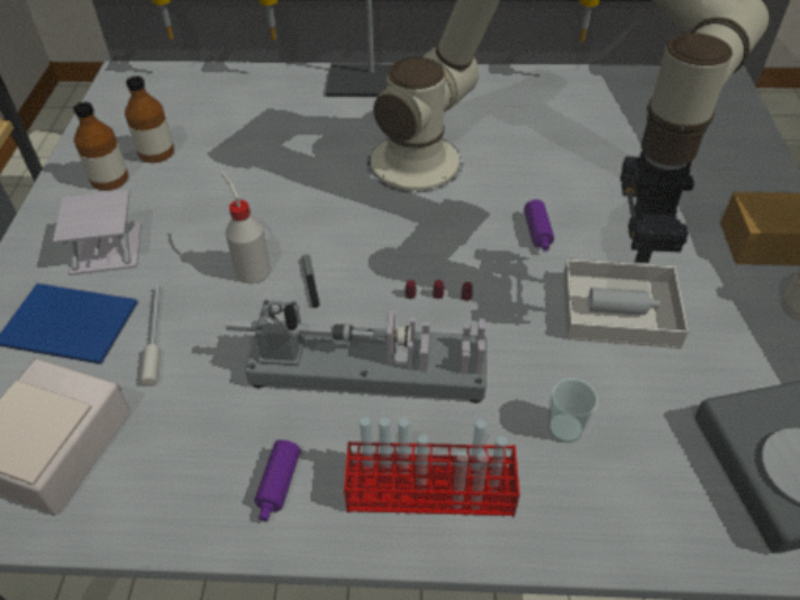

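View pics/wend.png

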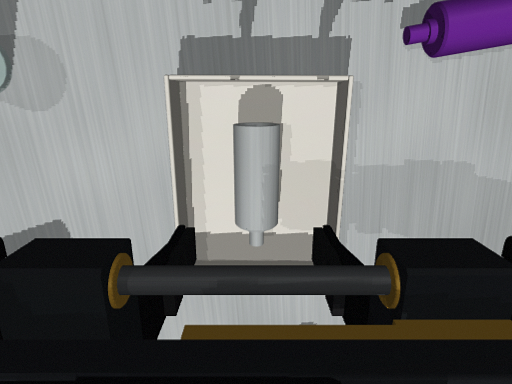

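The barrel lies flat in the tray (scene (620,300), wrist (256,175)), the cradle is empty and the bystanders are where they were.

```bash
python3 -c "
from station import r
print(r.finish_job())"
```

```text
the job is handed in; nothing more can be done
None
```

I cranked the piston out and stopped when the drag let go, then lifted the barrel straight up and laid it in the wash tray; no bystander looked disturbed, and the job was handed in at about 18 s with no verdict reported.

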